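Bank the coin tubes in the collecting jar

ROBOT

A 6-joint arm with a two-finger parallel gripper is mounted at the origin on the work surface. World frame = base frame: x ahead of the robot, y to its left, z up, the work surface at z = 0. Lengths are in m, angles in rad, forces in N, time in s.
With the tool pointing down it reaches from about 0.275 to 1 m from the base axis. Payload 8.4 kg.
Tool frame: the origin (TCP) lies on the centre line of the jaws, within the pads' length; the fingertips stand 17 mm ahead of it and the grasp point (between the pads) lies 2 mm behind it (bot.tcp_to_tips is the y of the fingertips in the tool frame, in m); y points along the fingers, z is the direction in which the jaws open and shut, and the axes are right-handed (so a half turn about y gives the same grasp; the last joint's range is limited). The gripper opens to 85 mm and grips with 20 to 120 N. Pads are 22 mm wide; open, the fingers measure 114 mm over their backs; the gripper's body (76 mm by 85 mm) begins 54 mm behind the grasp point. The pads swing forward as they close: fully open they stand 13 mm farther back than shut.
Start: joints at [1.138, 0.353, 1.633, -0, 1.155, -0.002], TCP at [0.261, 0.568, 0.248] pointing down, gripper open.
Joint ranges: [-2.63, 2.63], [-0.92, 2.1], [0.06, 2.66], [-1.3, 4.44], [0, 2.69], [-3.02, 3.02]. Speed limits (rad/s): [2.22, 2.22, 2.79, 3.14, 3.14, 3.14].

INTERFACE

Orientations are given as a unit quaternion [x, y, z, w].
In Python, from workcell import bot, hand, kinematics, get_obs, vision, hand_in gives the robot as it stands. The module is installed in compiled form; this text tells all that it offers. Calls block until the motion is done:
- bot.reach(position, orientation): joint-space move of the TCP to a pose.
- bot.servo_line(position, ori=None, velocity=0.15): straight line of the TCP; ori=None keeps the orientation; velocity is the mean speed in m/s.
- bot.goto_joints(angles): joint-space move.
- hand.move_gripper(opening, strength=None): finger opening in m; strength is the grip in N (None keeps the last); returns when the fingers have stopped.
- bot.dwell(seconds).
- kinematics.solve_ik(position, orientation): joint angles nearest the present ones, or None.
- get_obs(): the state.
- vision.read_camera(name): name is "side" or "top" or "wrist"; returns a dict with "frame" (480x640x3 uint8, red, green, blue), "intrinsics" (3x3 intrinsics, pixels), "view" (4x4, takes a point from world to camera coordinates). Camera axes: x right, y down, z forward; pixel columns grow to the right and rows downward; lengths in m; the calibration is good to about 2 mm. A picture is of the moment at which its call begins. There is no depth.
A pose or a line that the arm cannot do raises bot.IKError and nothing moves.
- hand_in(): hands the job in, once; it reports no verdict.
The state is a dict: "time_s": time; "joint_pos": joint angles; "joint_vel": joint speeds; "joint_efforts": joint torques, N m; "position": TCP position; "orientation": TCP orientation; "wrist_force": force on the tool from outside, world axes, zero at the start; "ft_torque": the same for the moment, N m; "gripper_width": finger opening in m.
Only numpy, scipy, OpenCV 4.12 (cv2) and the standard library are available. Lean on these libraries where they do the work, as an engineer would, in place of code of your own. Each camera call takes 0.05 s, during which the arm holds its last target. There are 200 camera calls.

TASK

Press the collecting jar down on its swivel stand so that it cannot spin and turn its red shutter knob anticlockwise until it is fully open, drop every coin tube from the desk in through the opening, then press down and turn the shutter fully closed again. Turn the jar until its orange paw label faces the blue pointer on the stand, and then book the deposit on the keypad: yellow key, blue key, green key, in that order, each pressed right down. Never press the red key, and leave the other things on the desk where they are.

Things in the scene. Friction and masses are not known exactly. Their poses are not given: they have to be found in the camera images.
- stand: fixed round grey stand of the collecting jar, 180 mm across, 16 mm high, with a blue pointer block (30 x 22 mm, 16 mm high) on its edge, 85 to 115 mm from its centre, which shows the front; origin at the centre of its underside, on the jar's axis; its x axis points at the blue pointer, z up
- jar_seat (a joint): how far the jar is pressed down on its stand, in m: 0 when let go (spring), about 0.003 when its feet are on the rubber brake. Pressing it down to the brake takes about 6 to 8 N, and some 4 N more makes the brake hold well; 12 to 22 N is right. Unpressed, the jar spins freely on the stand, so turning the shutter knob just spins the whole jar.
- jar (a joint): angle of the jar on its stand about the vertical, in rad, growing anticlockwise seen from above, no end stops; 0 when the label is exactly at the blue pointer. Light friction (0.02 N m) when not pressed down. It can be rolled round by a fingertip pushed with a few N against the wall near the top edge, or turned by the unpressed shutter knob.
- jar_label (a point): middle of the outside of the jar's orange label with a white paw, 70 mm from the jar's axis, 91 mm above the desk; the label is 85 mm tall and wraps about 85 mm of the wall; an orange tab on the jar's white top marks the same side. The point's x axis points outward from the jar
- jar_in (a point): centre of the jar's inner floor, 26 mm above the desk. The jar is clear plastic, round, 140 mm outside, 132 mm inside, 140 mm deep inside; its white top plate is 166 to 170 mm above the desk
- jar_opening (a point): middle of the quarter-circle opening in the jar's white top plate, 170 mm above the desk and 40 mm from the jar's axis, on the far side of the axis from the label; a 50 mm circle round this point is clear when the shutter is fully open. The point's x axis points from here to the jar's axis
- shutter (a joint): angle of the red shutter relative to the jar, in rad: 0 fully closed over the opening, 1.55 fully open (end stop); it opens anticlockwise seen from above; closed means below 0.15, open beyond 1.2. Stiff: it needs 0.08 N m, more than the unpressed jar resists, so it only turns relative to the jar while the jar is held pressed down. It stays where it is left.
- shutter_grip (a point): point on the jar's axis in the red bar knob of the shutter, 199 mm above the desk, where to grip. The bar is 44 mm long along this point's x axis (y axis: 13 mm across), it stands from 177 to 211 mm above the desk; the shutter blade's top is 175 mm above the desk and the blade lies on the point's -x side
- keypad: fixed grey deposit keypad, 150 x 130 x 24 mm, with four round coloured keys in two rows of two; origin at the centre of its underside
- key_yellow_top (a point): centre of the top of the round yellow key, 28 mm across, 46 mm above the desk when up; it sinks 6 mm when pushed right down with about 5 N (counts as pressed from 4 mm) and springs back up; in a black collar 44 mm across whose top is about 10 mm lower; which colour sits in which place varies; neighbouring keys are 56 mm or more apart
- key_blue_top (a point): centre of the top of the round blue key, 28 mm across, 46 mm above the desk when up; it sinks 6 mm when pushed right down with about 5 N (counts as pressed from 4 mm) and springs back up; in a black collar 44 mm across whose top is about 10 mm lower; which colour sits in which place varies; neighbouring keys are 56 mm or more apart
- key_green_top (a point): centre of the top of the round green key, 28 mm across, 46 mm above the desk when up; it sinks 6 mm when pushed right down with about 5 N (counts as pressed from 4 mm) and springs back up; in a black collar 44 mm across whose top is about 10 mm lower; which colour sits in which place varies; neighbouring keys are 56 mm or more apart
- key_red_top (a point): centre of the top of the round red key, 28 mm across, 46 mm above the desk when up; it sinks 6 mm when pushed right down with about 5 N (counts as pressed from 4 mm) and springs back up; in a black collar 44 mm across whose top is about 10 mm lower; which colour sits in which place varies; neighbouring keys are 56 mm or more apart
- tube1: square plastic coin tube full of brass coins, with base and cap in blue, 26 x 26 x 30 mm tall, about 35 g, standing upright on the desk at the robot's left at the start; origin at the centre of its underside, z up through the cap. Two to four of the five tubes are there in any one run.
- tube2: square plastic coin tube full of brass coins, with base and cap in green, 26 x 26 x 30 mm tall, about 35 g, standing upright on the desk at the robot's left at the start; origin at the centre of its underside, z up through the cap. Two to four of the five tubes are there in any one run.
- tube3: square plastic coin tube full of brass coins, with base and cap in yellow, 26 x 26 x 30 mm tall, about 35 g, standing upright on the desk at the robot's left at the start; origin at the centre of its underside, z up through the cap. Two to four of the five tubes are there in any one run.
- tube4: square plastic coin tube full of brass coins, with base and cap in orange, 26 x 26 x 30 mm tall, about 35 g, standing upright on the desk at the robot's left at the start; origin at the centre of its underside, z up through the cap. Two to four of the five tubes are there in any one run.
- tube5: square plastic coin tube full of brass coins, with base and cap in black, 26 x 26 x 30 mm tall, about 35 g, standing upright on the desk at the robot's left at the start; origin at the centre of its underside, z up through the cap. Two to four of the five tubes are there in any one run.
- eraser: bystander: white eraser with blue sleeve, 42 x 20 x 12 mm, lying among the tubes; origin under its centre
- sharpener: bystander: green pencil sharpener, 32 x 22 x 20 mm, among the tubes; origin under its centre
- clip_tub: bystander: round black tub of paper clips, 36 mm across, 24 mm high, among the tubes; origin under its centre
- stapler: bystander: blue and black stapler, 130 x 34 x 41 mm, long along its x; origin under its centre
- mug: bystander: white mug, 80 mm across, 85 mm high; origin under its centre
- pen_cup: bystander: black pen cup, 72 mm across, 90 mm high, pens to 150 mm; origin under its centre
Not all that is in view belongs to the job. Leave any pink or purple look-alike of the tube2 alone. Leave any pink look-alike of the tube5 alone.

How it is judged:
On the way, in this order (a step that is already met when the one before it is completed fails the run):
1. the shutter is open (value of joint shutter above 1.2 rad), for 0.2 s.
2. every coin tube is in the jar and the shutter is closed again (horizontal distance between each of tube1, tube2, tube3, tube4, tube5 and jar_in below 0.07 m and z of tube1 in the frame of jar_in between -0.01 and 0.139 m and z of tube2 in the frame of jar_in between -0.01 and 0.139 m and z of tube3 in the frame of jar_in between -0.01 and 0.139 m and z of tube4 in the frame of jar_in between -0.01 and 0.139 m and z of tube5 in the frame of jar_in between -0.01 and 0.139 m and value of joint shutter below 0.15 rad), for 0.2 s.
3. the yellow key is pressed, with the label at the pointer and the shutter closed (z of key_yellow_top in the frame of keypad below 0.042 m and x of jar_label in the frame of stand above 0 m and y of jar_label in the frame of stand between -0.016 and 0.016 m and value of joint shutter below 0.15 rad), for 0.02 s.
4. the blue key is pressed (z of key_blue_top in the frame of keypad below 0.042 m), for 0.02 s.
5. the green key is pressed (z of key_green_top in the frame of keypad below 0.042 m), for 0.02 s.
At the end, for the whole second after the job is handed in: all coin tubes lie at rest inside the jar, the shutter is closed to within 0.15 rad, the middle of the label is within 16 mm (0.23 rad) of the pointer's direction, and the jar and the keys are let go and still (all of step 2 and x of jar_label in the frame of stand above 0 m and y of jar_label in the frame of stand between -0.016 and 0.016 m and z of each of key_yellow_top, key_blue_top, key_green_top, key_red_top in the frame of keypad above 0.044 m and value of joint jar_seat below 0.0015 m and velocity of joint jar between -0.1 and 0.1 rad/s and linear speed of each of tube1, tube2, tube3, tube4, tube5 below 0.05 m/s); the robot touches nothing.
It fails at once if the red key is pressed (z of key_red_top in the frame of keypad below 0.043 m).
It fails at once if a bystander is pushed more than 6 cm (distance of any of eraser, sharpener, clip_tub, stapler, mug, pen_cup from where it was at the start of the episode above 0.06 m).
It fails at once if the mug or the pen cup is tipped over (angle between any of mug, pen_cup's own z axis and vertical above 0.6 rad).
Of tube1, tube2, tube3, tube4, tube5 only 2 to 4 are there at a start; the rules pass over those that are not, and their reading is None.
At some moment in a run one of tube1, tube2, tube3, tube4, tube5 may be knocked a few centimetres aside while the robot is not near it.
Once in a run the grip may slacken for a moment while it holds something.
It also fails if it takes over 210 s, if anything falls off the work surface, if the arm or the gripper's body presses on something with over 40 N, if the wrist force passes 120 N, or if a joint passes its speed limit or range.

## Working session

There is one attempt and no reset: what is moved stays moved. The work goes in short steps, each a Python script; the robot and the scene stay as the last script left them, time stands still between calls to the robot, and variables do not carry over. Pictures are saved under pics/ and viewed, on a budget of 14 in all, crops included, one or two more only if the job needs it, and the job is handed in when it is done.

```bash
mkdir -p pics; ls; cat > h.py <<'E'
import numpy as np, cv2
from workcell import bot, hand, kinematics, get_obs, vision, hand_in
def snap(cam,name,crop=None,scale=1):
    d=vision.read_camera(cam); np.savez(f'pics/{name}.npz',K=d['intrinsics'],V=d['view'],F=d['frame'])
    save(name,name,crop,scale); return d
def save(src,name,crop=None,scale=1):
    f=np.load(f'pics/{src}.npz')['F']
    if crop: f=f[crop[1]:crop[3],crop[0]:crop[2]]
    f=cv2.resize(f,None,fx=scale,fy=scale,interpolation=cv2.INTER_CUBIC)
    cv2.imwrite(f'pics/{name}.png',f[:,:,::-1])
def p2w(src,u,v,z):
    d=np.load(f'pics/{src}.npz'); K,V=d['K'],d['V']
    R,t=V[:3,:3],V[:3,3]; c=-R.T@t; r=R.T@np.linalg.solve(K,[u,v,1.])
    return c+r*(z-c[2])/r[2]
def w2p(src,p):
    d=np.load(f'pics/{src}.npz'); q=d['K']@(d['V'][:3,:3]@np.array(p)+d['V'][:3,3]); return q[:2]/q[2]
E
python3 - <<'E'
from h import *
for c in ['top','side']:
    d=snap(c,c+'0'); V=d['view']; print(c,d['intrinsics'][0],-V[:3,:3].T@V[:3,3])
o=get_obs(); print(o['orientation'],o['wrist_force'],o['time_s'],bot.tcp_to_tips)
E
```

```text
pics
top [529.63094985   0.         327.42928558] [ 0.44992127 -0.01367434  1.18181951]
side [491.33208694   0.         322.4886128 ] [-0.03676151  0.60097339  0.81378952]
[ 0.69119619 -0.15124036  0.15104911 -0.69033206] [ 0.11503651 -1.08100073 -0.19677961] 0.1 0.017
```

View pics/top0.png

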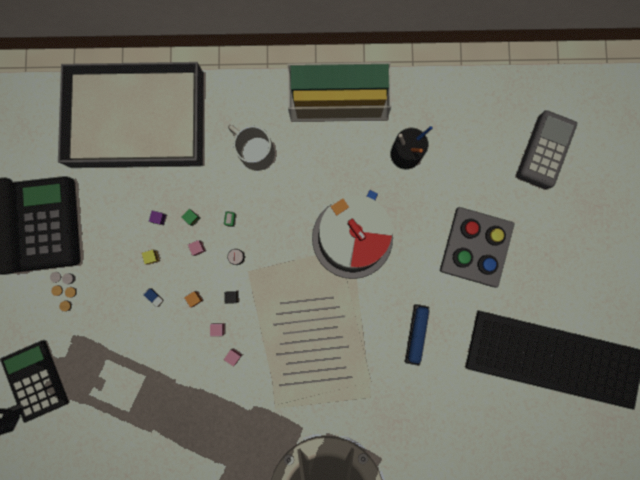

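View pics/side0.png

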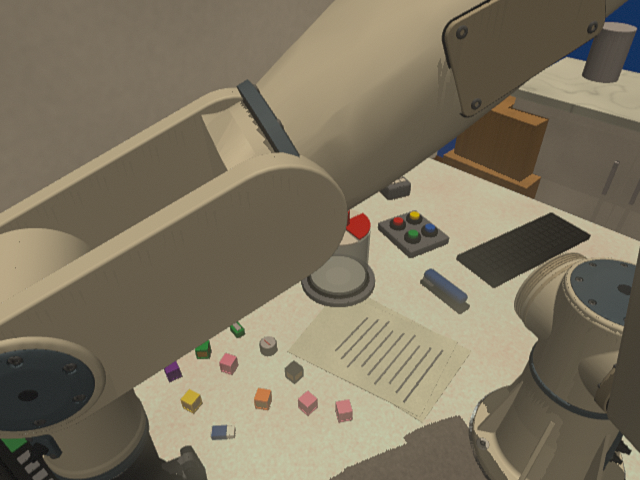

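```bash
python3 - <<'E'
from h import *
save('top0','c1',(130,195,260,375),4.4/1.4)
f=np.load('pics/top0.npz')['F']
a=cv2.resize(f[195:375,130:260],(577,800)); 
a=cv2.resize(f[200:310,135:250],None,fx=3.4,fy=3.4,interpolation=2); b=cv2.resize(f[180:290,305:405],None,fx=3.4,fy=3.4,interpolation=2)
m=np.hstack([a,b]); print(m.shape,a.shape); cv2.imwrite('pics/c1.png',m[:,:,::-1])
E
```

```text
(374, 731, 3) (374, 391, 3)
```

View pics/c1.png

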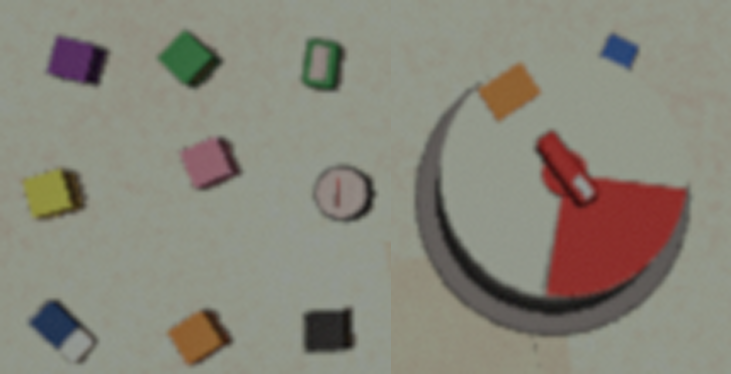

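Top view: candidates are green (190,217), yellow (150,257), orange (193,299), black (231,297) = tubes. Look-alikes are purple (157,217) and pink (196,248), (217,329), (232,357). Also there: sharpener (230,218), clip tub (236,257), eraser (153,297). There is no blue tube. The crop confirms the choice.

```bash
python3 - <<'E'
from h import *
A=lambda x,y:(135+x/3.4,200+y/3.4); B=lambda x,y:(305+(x-391)/3.4,180+y/3.4)
for n,p in dict(green=(188,58),yellow=(50,193),orange=(197,336),black=(326,331)).items(): print(n,p2w('top0',*A(*p),.03).round(4))
P=lambda x,y,z:p2w('top0',*B(x,y),z)
g=P(548,139,.211);h=P(588,198,.211);print('knob',g,h,(g+h)/2,np.hypot(*(g-h)[:2]))
pt=P(620,50,.016);tab=P(510,92,.17);print('pointer',pt,'tab',tab)
e=[P(x,y,.17) for x,y in [(443,180),(690,180),(567,62),(567,298)]]; print('rim',np.round(e,4))
c=(np.array(e[0])+e[1])/2; c2=(np.array(e[2])+e[3])/2; print(c,c2)
for k,(u,v) in dict(red=(472,228),yellow=(497,235),green=(463,257),blue=(490,264)).items(): print(k,p2w('top0',u,v,.046).round(4))
o=get_obs(); from scipy.spatial.transform import Rotation as R; print(R.from_quat(o['orientation']).as_matrix().round(3))
E
```

```text
green [0.5996 0.2901 0.03  ]
yellow [0.5136 0.3776 0.03  ]
orange [0.4214 0.2822 0.03  ]
black [0.4236 0.2002 0.03  ]
knob [ 0.56510805 -0.05485511  0.211     ] [ 0.53270014 -0.07595173  0.211     ] [ 0.5489041  -0.06540342  0.211     ] 0.038669628884995054
pointer [ 0.64628758 -0.11122711  0.016     ] tab [ 0.59708044 -0.03549882  0.17      ]
rim [[ 0.5474  0.0031  0.17  ]
 [ 0.5457 -0.1363  0.17  ]
 [ 0.6139 -0.0681  0.17  ]
 [ 0.4801 -0.0658  0.17  ]]
[ 0.54654542 -0.06662372  0.17      ] [ 0.54695777 -0.06693329  0.17      ]
red [ 0.5659 -0.3218  0.046 ]
yellow [ 0.5501 -0.3749  0.046 ]
green [ 0.5037 -0.3001  0.046 ]
blue [ 0.488  -0.3573  0.046 ]
[[ 0.909 -0.001  0.418]
 [-0.418 -0.001  0.909]
 [-0.    -1.    -0.001]]
```

```bash
cat >> h.py <<'E'
from scipy.spatial.transform import Rotation as Rot
def ori(deg):
    a=np.radians(deg); c,s=np.cos(a),np.sin(a)
    return Rot.from_matrix(np.array([[s,0,c],[-c,0,s],[0,-1,0]])).as_quat()
def st(*k):
    o=get_obs(); print(round(o['time_s'],2),'p',np.round(o['position'],4),'f',np.round(o['wrist_force'],1),'m',np.round(o['ft_torque'],2),'w',round(float(o['gripper_width']),4),*k); return o
AX=np.array([.548,-.0665])
E
python3 - <<'E'
from h import *
bot.reach([*AX,.30],ori(-57)); o=st(o:='' ); print(o['joint_pos'])
bot.servo_line([*AX,.30],ori(-42)); o=st(); print(o['joint_pos'])
bot.servo_line([*AX,.30],ori(-57)); st()
snap('wrist','w1')
E
```

```text
2.58 p [ 0.5481 -0.0658  0.2999] f [ 0.6 -1.1 -0.4] m [-0.02  0.02  0.05] w 0.0851 
[-1.22269693e-01  1.92306270e-01  1.73201113e+00  2.33715021e-04
  1.21740527e+00  8.71201119e-01]
2.98 p [ 0.5481 -0.066   0.2999] f [-0.   0.6  0.1] m [0.02 0.01 0.05] w 0.0853
[-1.22549100e-01  1.92308334e-01  1.73195549e+00  4.47359397e-05
  1.21741546e+00  6.12753378e-01]
3.39 p [ 0.548  -0.0664  0.3   ] f [-0.4 -0.   0.7] m [-0.04  0.03  0.01] w 0.0858
```

View pics/w1.png

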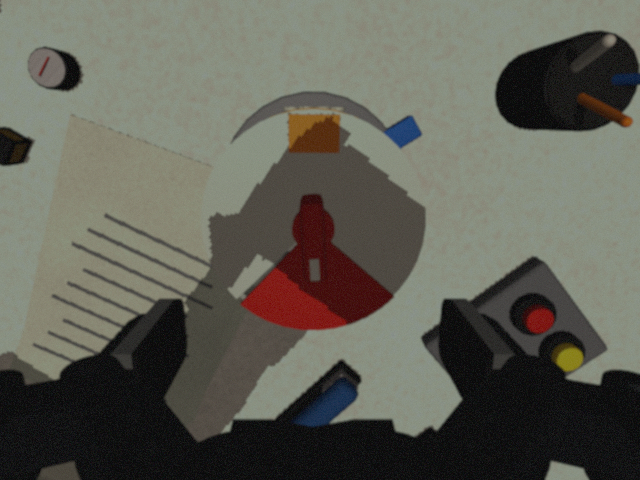

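```bash
python3 - <<'E'
from h import *
P=lambda x,y,z:p2w('w1',x,y,z).round(4)
l,r,b=P(207,215,.17),P(426,215,.17),P(313,329,.17); print(l,r,b,np.hypot(*(l-r)[:2]))
from scipy.optimize import least_squares
print(least_squares(lambda c:[np.hypot(*(q[:2]-c))-.07 for q in (l,r,b)],AX).x)
print('boss .177',P(313,228,.177),'bar near',P(313,284,.211),'far',P(312,195,.211),'axis proj at .211',w2p('w1',[*AX,.211]))
print('tab',P(314,133,.17),'ptr',P(404,131,.016))
E
```

```text
[ 0.5205 -0.007   0.17  ] [ 0.5944 -0.1203  0.17  ] [ 0.4913 -0.1043  0.17  ] 0.13527046980032267
[ 0.55067543 -0.06807689]
boss .177 [ 0.5508 -0.0654  0.177 ] bar near [ 0.5318 -0.0778  0.211 ] far [ 0.5723 -0.0507  0.211 ] axis proj at .211 [311.91325196 249.18808668]
tab [ 0.5978 -0.0354  0.17  ] ptr [ 0.6422 -0.1081  0.016 ]
```

```bash
sed -i 's/^AX=.*/AX=np.array([.550,-.066])/' h.py; python3 - <<'E'
from h import *
hand.move_gripper(.05)
bot.servo_line([*AX,.199],ori(-57)); st('down')
hand.move_gripper(0.0,60); st('grip')
bot.dwell(.3); o=st('settled')
z=.199
while z>.189:
    z-=.0007; bot.servo_line([*AX,z],ori(-57),velocity=.02); bot.dwell(.05); o=st()
    if o['wrist_force'][2]>14: break
print(z)
E
```

```text
4.71 p [ 0.5505 -0.0661  0.1997] f [ 0.7 -1.   0.7] m [ 0.03  0.01 -0.  ] w 0.0501 down
5.13 p [ 0.5504 -0.0658  0.1997] f [-0.4  1.   4.2] m [ 0.36 -0.03 -0.02] w 0.0118 grip
5.43 p [ 0.5503 -0.0659  0.1992] f [0.1 1.3 4.1] m [ 0.44 -0.17  0.03] w 0.0119 settled
5.73 p [ 0.5503 -0.0659  0.1985] f [-0.   2.1  5.6] m [ 0.53 -0.11  0.02] w 0.0117
6.03 p [ 0.5503 -0.066   0.1979] f [-1.5  1.6  6.6] m [ 0.51 -0.08 -0.04] w 0.012
6.33 p [ 0.5504 -0.0659  0.1973] f [-0.6  1.9  6.5] m [ 0.57 -0.02 -0.01] w 0.0117
6.63 p [ 0.5505 -0.0659  0.1969] f [-0.   2.8 10.5] m [ 0.58  0.1  -0.01] w 0.012
6.93 p [ 0.5507 -0.0659  0.1967] f [-2.   2.4 13.8] m [ 0.61  0.39 -0.01] w 0.012
7.23 p [ 0.5508 -0.0659  0.1966] f [-3.2  2.5 18.9] m [0.67 0.67 0.01] w 0.0119
0.19479999999999997
```

```bash
cat >> h.py <<'E'
def turn(a0,a1,z,step=8,pressed=True,lim=1.2):
    n=int(np.ceil(abs(a1-a0)/step)); p=AX.copy()
    for a in np.linspace(a0,a1,n+1)[1:]:
        bot.servo_line([*p,z],ori(a),velocity=.1); o=get_obs(); f=o['wrist_force']
        if pressed: z+=np.clip((f[2]-17)*.00015,-.0008,.0008)
        p=p+np.clip(f[:2]*.0001,-.0004,.0004)
        st('a%.0f z%.4f'%(a,z))
        if abs(o['ft_torque'][2])>lim: print('torque stop'); break
    return z,p,a
E
python3 - <<'E'
from h import *
print(turn(-57,35,.1948))
snap('side','s1')
E
```

```text
7.52 p [ 0.5508 -0.0659  0.1966] f [-3.1  2.5 20.1] m [0.71 0.69 0.09] w 0.0123 a-49 z0.1953
7.8 p [ 0.5505 -0.0658  0.1967] f [-2.4  3.2 15.9] m [0.53 0.36 0.08] w 0.0122 a-42 z0.1951
8.08 p [ 0.5505 -0.0656  0.1966] f [-1.4  1.6 15.9] m [0.4  0.27 0.09] w 0.0126 a-34 z0.1949
8.37 p [ 0.5505 -0.0655  0.1966] f [-1.8  1.  17.4] m [0.3  0.38 0.05] w 0.0119 a-26 z0.1950
8.65 p [ 0.5504 -0.0655  0.1967] f [-0.4  0.  15.7] m [0.22 0.24 0.07] w 0.0121 a-19 z0.1948
8.93 p [ 0.5505 -0.0655  0.1966] f [-1.   1.2 16.5] m [0.29 0.27 0.04] w 0.0121 a-11 z0.1947
9.22 p [ 0.5505 -0.0654  0.1966] f [-0.7  0.6 17.3] m [0.21 0.32 0.11] w 0.012 a-3 z0.1948
9.5 p [ 0.5504 -0.0654  0.1966] f [-0.2  0.1 15.8] m [0.21 0.2  0.05] w 0.0123 a4 z0.1946
9.78 p [ 0.5505 -0.0654  0.1966] f [ 0.1 -0.1 18. ] m [0.24 0.3  0.02] w 0.0119 a12 z0.1948
10.07 p [ 0.5505 -0.0654  0.1966] f [-0.3  0.8 16.7] m [0.2  0.27 0.09] w 0.012 a20 z0.1947
10.35 p [ 0.5505 -0.0653  0.1966] f [ 0.3  0.1 16.7] m [0.17 0.22 0.06] w 0.0121 a27 z0.1947
10.63 p [ 0.5507 -0.0655  0.1966] f [-0.1  0.8 16.7] m [-0.05  0.07  0.06] w 0.0119 a35 z0.1946
(np.float64(0.19462365160300904), array([ 0.54889372, -0.0648156 ]), np.float64(35.0))
```

```bash
python3 - <<'E'
from h import *
bot.servo_line([.5497,-.0653,.1995],ori(35),velocity=.03); st()
hand.move_gripper(.05); st('open')
bot.servo_line([.5497,-.0653,.30],ori(35)); st()
bot.reach([.5,.2822,.25],ori(30))
snap('top','t2',(90,160,450,350),2.2)
E
```

```text
11.0 p [ 0.5502 -0.0655  0.1996] f [2.3 0.7 3.6] m [ 0.09 -0.58  0.04] w 0.0115
11.45 p [ 0.5494 -0.0653  0.1992] f [-0.6  0.1 -0.1] m [-0.    0.05  0.02] w 0.0498 open
12.27 p [ 0.5491 -0.0652  0.2991] f [ 0.3  0.  -1.7] m [-0.02 -0.04 -0.  ] w 0.0496
```

View pics/t2.png

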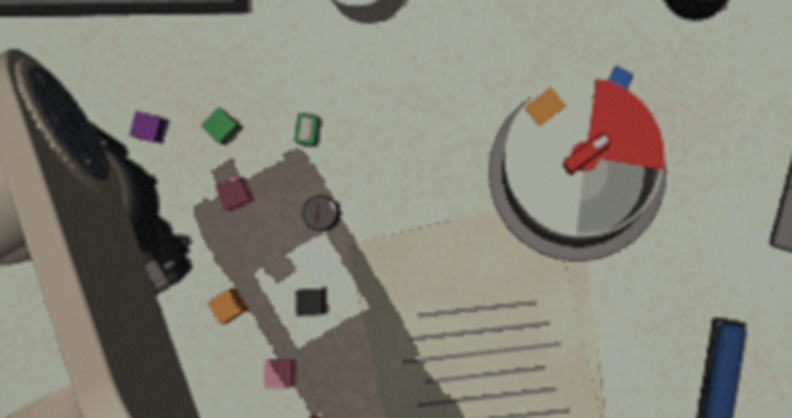

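```bash
cat >> h.py <<'E'
AXC=np.array([.5497,-.0655])
def hover(name,xy,a):
    bot.reach([*xy,.19],ori(a)); hand.move_gripper(.055)
    snap('wrist',name); return w2p(name,[*xy,.03])
def pick(xy,a):
    bot.servo_line([*xy,.10],ori(a),velocity=.25); bot.servo_line([*xy,.023],ori(a),velocity=.1); st('down')
    hand.move_gripper(0,35); bot.servo_line([*xy,.26],ori(a),velocity=.25); return st('lifted')['gripper_width']
def drop(lab=32.6):
    a=np.radians(lab+180); q=AXC+.040*np.array([np.cos(a),np.sin(a)])
    bot.reach([*q,.28],ori(lab-90)); o=st('over')
    if o['gripper_width']<.02: return print('LOST')
    bot.servo_line([*q,.1985],ori(lab-90),velocity=.15); st('at hole')
    hand.move_gripper(.046); bot.dwell(.2); bot.servo_line([*q,.28],ori(lab-90),velocity=.25); st('out')
E
python3 - <<'E'
from h import *
print(hover('hb',(.4236,.2002),91))
E
```

```text
[312.35269039 218.70998832]
```

View pics/hb.png

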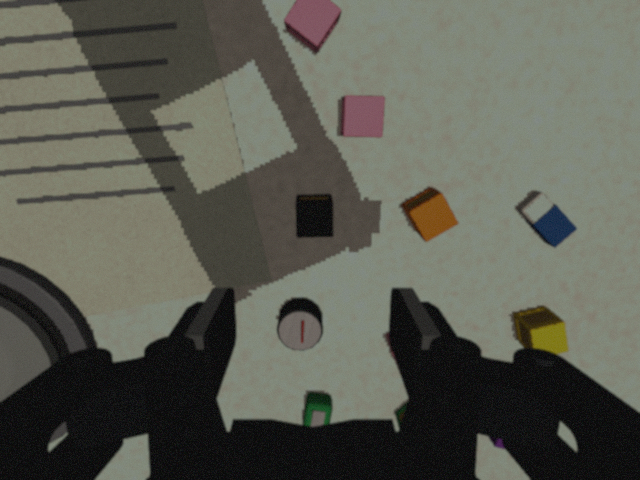

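```bash
python3 - <<'E'
from h import *
for n,p,m in [('o',(.4214,.2822,.03),(434,216)),('y',(.5136,.3776,.03),(548,340))]: print(n,w2p('hb',p),m)
pick((.4236,.2002),91); drop()
print(hover('ho',(.4214,.2822),-63.4))
for c,lo,hi in [('orange',(8,120,60),(17,255,255)),('yellow',(23,110,60),(33,255,255)),('green',(50,110,40),(75,255,255))]:
    m=cv2.inRange(cv2.cvtColor(np.load('pics/ho.npz')['F'],cv2.COLOR_RGB2HSV),lo,hi)
    n,l,s,ce=cv2.connectedComponentsWithStats(m); print(c,[(s[i].tolist(),ce[i].round().tolist()) for i in range(1,n) if s[i,4]>200])
print(w2p('ho',(.5136,.3776,.03)),w2p('ho',(.5996,.2901,.03)))
E
```

```text
o [430.99125257 217.57767492] (434, 216)
y [547.00883973 339.78274525] (548, 340)
16.41 p [0.424  0.2004 0.0235] f [1.  0.5 0.1] m [ 0.01 -0.04  0.01] w 0.0547 down
17.88 p [0.4228 0.1999 0.2588] f [-0.2  0.1 -0.7] m [ 0.05 -0.01  0.03] w 0.0254 lifted
19.6 p [ 0.5158 -0.0867  0.2796] f [-0.9 -0.  -1.2] m [-0.03  0.03  0.04] w 0.0252 over
20.29 p [ 0.5165 -0.0869  0.1991] f [ 1.2 -0.5  0.5] m [-0.04 -0.02  0.04] w 0.0252 at hole
21.3 p [ 0.5163 -0.0871  0.2808] f [-0.2  0.2 -0.8] m [ 0.05  0.01 -0.03] w 0.0461 out
[310.83271745 219.17204595]
orange [([288, 195, 41, 42, 1344], [308.0, 217.0])]
yellow [([214, 0, 47, 46, 1778], [237.0, 20.0])]
green [([510, 0, 52, 57, 967], [532.0, 28.0])]
[238.88216103  20.82729561] [433.27267698 -49.38916353]
```

```bash
cat >> h.py <<'E'
HS=dict(orange=((8,120,60),(17,255,255)),yellow=((23,110,60),(33,255,255)),green=((50,110,40),(75,255,255)))
def find(src,c):
    m=cv2.inRange(cv2.cvtColor(np.load(f'pics/{src}.npz')['F'],cv2.COLOR_RGB2HSV),*HS[c])
    n,l,s,ce=cv2.connectedComponentsWithStats(m); return [(s[i].tolist(),ce[i].round().tolist(),p2w(src,*ce[i],.03).round(4)) for i in range(1,n) if s[i,4]>200]
E
python3 - <<'E'
from h import *
pick((.4214,.2822),-63.4); drop()
print(hover('hy',(.5136,.3776),12.5)); print(find('hy','yellow'),find('hy','green'),w2p('hy',(.5996,.2901,.03)))
snap('top','t3',(90,160,450,350),2.2)
E
```

```text
24.49 p [0.4218 0.2825 0.0235] f [-0.4 -0.2 -0.2] m [-0.02 -0.02  0.  ] w 0.0552 down
25.96 p [0.4207 0.2817 0.2588] f [-0.  -0.5 -0.5] m [-0.02  0.01  0.05] w 0.0257 lifted
27.38 p [ 0.516  -0.0862  0.2797] f [-0.1 -0.  -0.7] m [-0.01 -0.05  0.  ] w 0.0255 over
28.07 p [ 0.5165 -0.0867  0.1991] f [ 0.6  0.1 -0.6] m [ 0.03 -0.02 -0.02] w 0.0258 at hole
29.08 p [ 0.5163 -0.0871  0.2808] f [ 0.  -0.  -1.1] m [0.05 0.05 0.01] w 0.0459 out
[311.94850163 217.71303933]
[([296, 195, 38, 39, 706], [314.0, 213.0], array([0.5141, 0.3809, 0.03  ]))] [([379, 338, 20, 30, 235], [388.0, 351.0], array([0.5921, 0.2895, 0.03  ]))] [398.1639614  351.99765236]
```

View pics/t3.png

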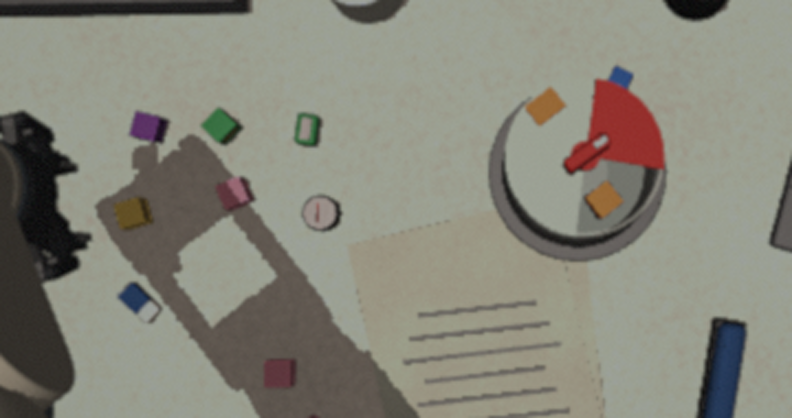

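```bash
python3 - <<'E'
from h import *
pick((.5136,.3776),12.5); drop()
print(hover('hg',(.5996,.2901),47)); print(find('hg','green'))
E
```

```text
32.59 p [0.514  0.3779 0.0235] f [-0.1  0.5  0.6] m [-0.03 -0.03  0.  ] w 0.0551 down
34.07 p [0.5129 0.3771 0.2585] f [-0.  -0.1 -1.4] m [-0.    0.03 -0.  ] w 0.0251 lifted
35.77 p [ 0.5163 -0.0863  0.2799] f [-1.  -0.  -0.9] m [ 0.    0.03 -0.01] w 0.0252 over
36.46 p [ 0.5166 -0.0868  0.199 ] f [1.3 0.3 0. ] m [0.   0.04 0.03] w 0.0254 at hole
37.47 p [ 0.5163 -0.0871  0.2808] f [-1.5 -0.8 -0.5] m [-0.02 -0.02 -0.01] w 0.0462 out
[313.0855259  217.78203919]
[([300, 197, 36, 37, 1232], [317.0, 216.0], array([0.6004, 0.2932, 0.03  ])), ([211, 262, 42, 42, 485], [232.0, 279.0], array([0.5926, 0.2168, 0.03  ]))]
```

```bash
python3 - <<'E'
from h import *
pick((.5999,.2915),47); drop()
bot.servo_line([.516,-.087,.36],velocity=.3); snap('wrist','w4')
bot.reach([.45,.30,.25],ori(30)); snap('top','t4')
a=np.load('pics/w4.npz')['F']; b=cv2.resize(np.load('pics/t4.npz')['F'][180:290,305:405],None,fx=4.36,fy=4.36)[:480]
m=cv2.resize(np.hstack([a[:,100:460],b]),None,fx=.95,fy=.95); print(m.shape); cv2.imwrite('pics/m4.png',m[:,:,::-1])
E
```

```text
40.67 p [0.6004 0.2917 0.0235] f [-0.2  0.3  0.1] m [0.01 0.02 0.  ] w 0.0548 down
42.14 p [0.5991 0.2911 0.2584] f [-0.8 -0.1 -0.1] m [-0.01 -0.03  0.  ] w 0.0256 lifted
43.58 p [ 0.5163 -0.0866  0.2797] f [-0.2  0.9 -0.1] m [-0.05 -0.01  0.06] w 0.0255 over
44.27 p [ 0.5166 -0.0868  0.199 ] f [0.  0.1 0.7] m [ 0.03 -0.01  0.  ] w 0.0253 at hole
45.28 p [ 0.5163 -0.0871  0.2808] f [ 0.5 -0.2  0.2] m [-0.05 -0.03 -0.03] w 0.0459 out
(456, 756, 3)
```

View pics/m4.png

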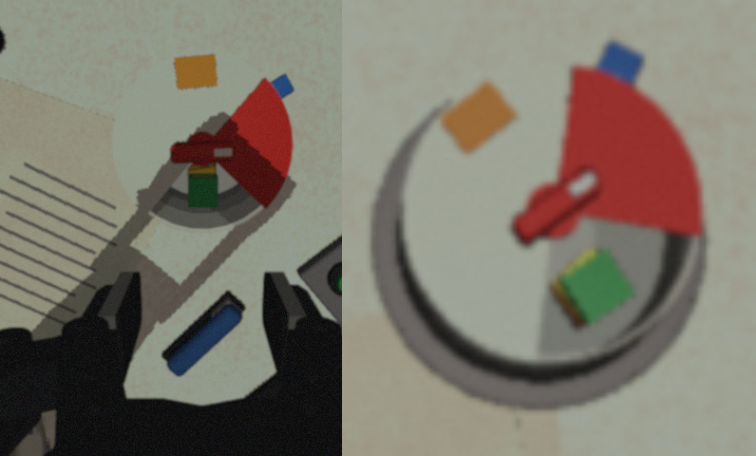

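```bash
cat >> h.py <<'E'
def press(z,a,zmin=.189):
    while z>zmin:
        z-=.0007; bot.servo_line([*AX,z],ori(a),velocity=.02); o=get_obs()
        if o['wrist_force'][2]>15: break
    st('pressed z%.4f'%z); return z
E
python3 - <<'E'
from h import *
import h; h.AX=AXC; AX=AXC
hand.move_gripper(.05)
bot.reach([*AX,.28],ori(33)); bot.servo_line([*AX,.199],ori(33)); st()
hand.move_gripper(0.0,60); bot.dwell(.2); st('grip')
z=press(.199,33)
z,p,a=turn(33,-60,z)
bot.servo_line([*AX,.1995],ori(-60),velocity=.03); st('up')
snap('side','s5',(220,130,480,330),3)
E
```

```text
49.63 p [ 0.5502 -0.0651  0.1995] f [-0.4  0.8  0.1] m [-0.   -0.08  0.03] w 0.05
50.26 p [ 0.5502 -0.0655  0.1994] f [ 0.8 -0.2  3.4] m [ 0.12 -0.3  -0.05] w 0.0121 grip
51.76 p [ 0.5506 -0.0655  0.1966] f [-1.4  1.5 20.4] m [0.19 0.27 0.01] w 0.0121 pressed z0.1948
52.04 p [ 0.5505 -0.0655  0.1966] f [-1.   0.3 19.1] m [ 0.2   0.33 -0.06] w 0.012 a25 z0.1951
52.33 p [ 0.5504 -0.0655  0.1967] f [-1.2  1.4 17.4] m [ 0.11  0.18 -0.09] w 0.0118 a18 z0.1952
52.61 p [ 0.5503 -0.0654  0.1967] f [ 0.4  1.2 15.9] m [ 0.08  0.17 -0.12] w 0.0117 a10 z0.1950
52.89 p [ 0.5504 -0.0654  0.1967] f [ 0.1  0.2 17.4] m [ 0.07  0.19 -0.1 ] w 0.0118 a2 z0.1951
53.17 p [ 0.5504 -0.0653  0.1967] f [-1.4  0.8 17.9] m [ 0.04  0.22 -0.04] w 0.0121 a-6 z0.1952
53.46 p [ 0.5503 -0.0653  0.1967] f [-0.1  0.4 15.7] m [ 0.    0.05 -0.06] w 0.0118 a-14 z0.1950
53.74 p [ 0.5503 -0.0653  0.1967] f [-0.8 -0.5 16.6] m [-0.03  0.22 -0.08] w 0.0118 a-21 z0.1950
54.02 p [ 0.5503 -0.0653  0.1967] f [-1.3 -0.1 18.6] m [-0.01  0.13 -0.07] w 0.0117 a-29 z0.1952
54.31 p [ 0.5501 -0.0653  0.1967] f [-0.8 -0.4 15.9] m [-0.01  0.05 -0.11] w 0.0123 a-37 z0.1950
54.59 p [ 0.5501 -0.0653  0.1967] f [-0.6 -0.1 16.7] m [ 0.06  0.06 -0.12] w 0.0119 a-44 z0.1950
54.88 p [ 0.5501 -0.0653  0.1967] f [-0.5  0.2 17.8] m [ 0.1   0.08 -0.06] w 0.012 a-52 z0.1951
55.16 p [ 0.55   -0.0653  0.1967] f [ 1.  -0.7 16.7] m [ 0.    0.03 -0.08] w 0.0121 a-60 z0.1951
55.46 p [ 0.5496 -0.0655  0.1993] f [ 0.6 -0.4  2.5] m [ 0.1  -0.43 -0.03] w 0.012 up
```

View pics/s5.png

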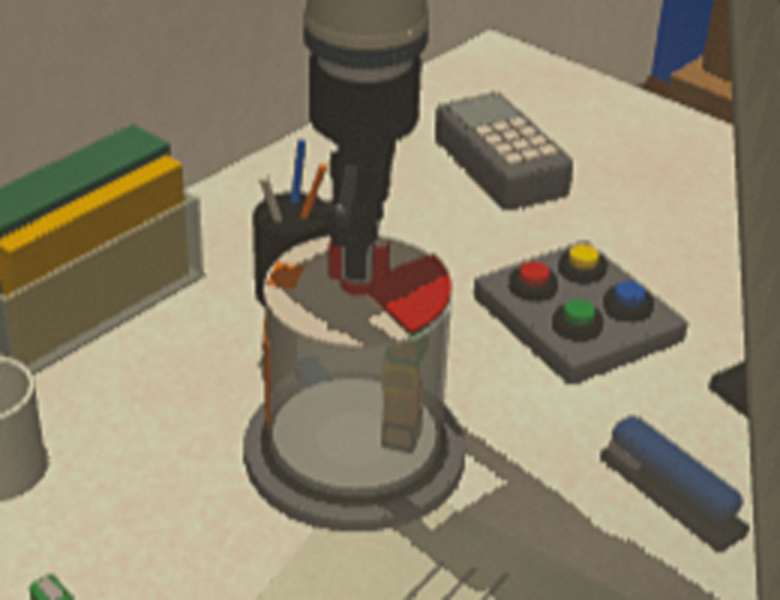

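```bash
python3 - <<'E'
from h import *
import h; h.AX=AXC; AX=AXC
z=press(.199,-60)
z,p,a=turn(-60,-72,z,step=2,lim=.2)
bot.servo_line([*AX,.1995],ori(a),velocity=.03); st('up')
hand.move_gripper(.05); bot.servo_line([*AX,.30],ori(a)); st()
bot.reach([.45,.30,.25],ori(30)); snap('top','t6',(305,180,405,290),5)
E
```

```text
57.01 p [ 0.5505 -0.0655  0.1966] f [-1.3  1.  20.4] m [ 0.21  0.46 -0.01] w 0.0122 pressed z0.1948
57.26 p [ 0.5505 -0.0655  0.1966] f [-1.4  1.  19.8] m [0.27 0.44 0.1 ] w 0.0119 a-62 z0.1952
57.51 p [ 0.5503 -0.0654  0.1967] f [-0.5  1.  17. ] m [ 0.22  0.27 -0.06] w 0.0122 a-64 z0.1952
57.76 p [ 0.5503 -0.0654  0.1967] f [-0.7 -0.1 16.1] m [ 0.12  0.23 -0.04] w 0.0119 a-66 z0.1951
58.01 p [ 0.5503 -0.0653  0.1967] f [-0.7  1.5 17.3] m [0.16 0.24 0.02] w 0.0122 a-68 z0.1951
58.26 p [ 0.5502 -0.0653  0.1967] f [-0.5  0.8 16.4] m [0.08 0.24 0.  ] w 0.0115 a-70 z0.1950
58.51 p [ 0.5502 -0.0652  0.1967] f [-0.  -0.8 17.3] m [-0.02  0.21 -0.01] w 0.0123 a-72 z0.1951
58.81 p [ 0.5496 -0.0655  0.1993] f [0.4 0.2 2.4] m [ 0.1  -0.44 -0.02] w 0.0117 up
60.08 p [ 0.5492 -0.0654  0.2992] f [-0.6 -0.1  0.3] m [ 0.01 -0.04  0.01] w 0.0498
```

View pics/t6.png

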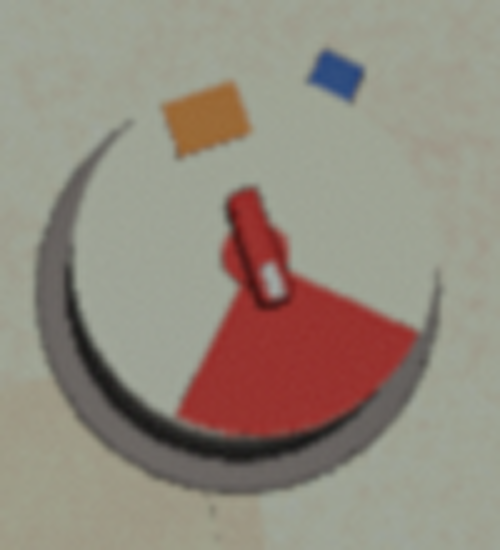

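```bash
python3 - <<'E'
from h import *
P=lambda x,y,z:p2w('t6',305+x/5,180+y/5,z)[:2]
ang=lambda v:np.degrees(np.arctan2(v[1],v[0])).round(1)
tab=P(207,119,.17); print('tab',tab,ang(tab-AXC)); 
L=P(163,104,.17)-P(178,158,.17); Rr=P(235,82,.17)-P(251,131,.17); print('tab side edges',ang(L),ang(Rr))
print('bar',ang(P(243,190,.211)-P(274,305,.211)))
b=P(257,250,.175); e1=P(416,333,.175);e2=P(180,417,.175); print('blade edges',ang(e1-AXC),ang(e2-AXC)); print('ptr',ang(P(337,76,.016)-AXC))
E
```

```text
tab [ 0.60326366 -0.04793559] 18.2
tab side edges 14.6 16.9
bar 14.0
blade edges -116.8 154.1
ptr -25.6
```

```bash
python3 - <<'E'
from h import *
import h; h.AX=AXC; AX=AXC
hand.move_gripper(.05)
bot.reach([*AX,.28],ori(-72)); bot.servo_line([*AX,.200],ori(-72)); hand.move_gripper(0.0,40); st('grip')
z,p,a=turn(-72,-115,.2003,step=5,pressed=False)
bot.dwell(.3); st(); hand.move_gripper(.05); bot.servo_line([*AX,.30],ori(a)); st()
hand.move_gripper(0)
bot.reach([.5501,-.3749,.14],ori(-90)); snap('top','t7',(285,170,525,330),3.3); snap('wrist','w7')
E
```

```text
64.28 p [ 0.5501 -0.0655  0.2007] f [-0.2  1.5  3. ] m [0.12 0.   0.  ] w 0.0123 grip
64.53 p [ 0.55   -0.0655  0.2007] f [0.  0.2 1.9] m [ 0.13 -0.13 -0.1 ] w 0.0117 a-77 z0.2003
64.78 p [ 0.55   -0.0655  0.2005] f [0.8 0.7 3.6] m [ 0.16 -0.23  0.06] w 0.0121 a-82 z0.2003
65.03 p [ 0.5499 -0.0654  0.2004] f [1.2 0.3 2.6] m [ 0.11 -0.25 -0.01] w 0.0124 a-86 z0.2003
65.28 p [ 0.55   -0.0654  0.2003] f [-0.1  0.6  2.9] m [ 0.11 -0.23  0.02] w 0.0124 a-91 z0.2003
65.53 p [ 0.55   -0.0654  0.2003] f [ 0.4 -0.3  3.7] m [ 0.09 -0.26 -0.03] w 0.0122 a-96 z0.2003
65.78 p [ 0.55   -0.0654  0.2003] f [0.  0.7 2.5] m [ 0.15 -0.21 -0.01] w 0.0123 a-101 z0.2003
66.03 p [ 0.5499 -0.0653  0.2003] f [1.1 0.4 2.9] m [ 0.08 -0.27 -0.03] w 0.0124 a-105 z0.2003
66.28 p [ 0.55   -0.0653  0.2003] f [0.7 0.1 2.9] m [ 0.07 -0.2   0.03] w 0.0121 a-110 z0.2003
66.53 p [ 0.5501 -0.0652  0.2002] f [1.  0.2 4. ] m [ 0.07 -0.23 -0.08] w 0.0124 a-115 z0.2003
66.83 p [ 0.5501 -0.0653  0.2003] f [0.8 0.2 2.4] m [ 0.03 -0.14  0.01] w 0.0122
68.1 p [ 0.5492 -0.0654  0.2992] f [-0.4 -0.8 -0.7] m [-0.04  0.02 -0.02] w 0.05
```

View pics/t7.png

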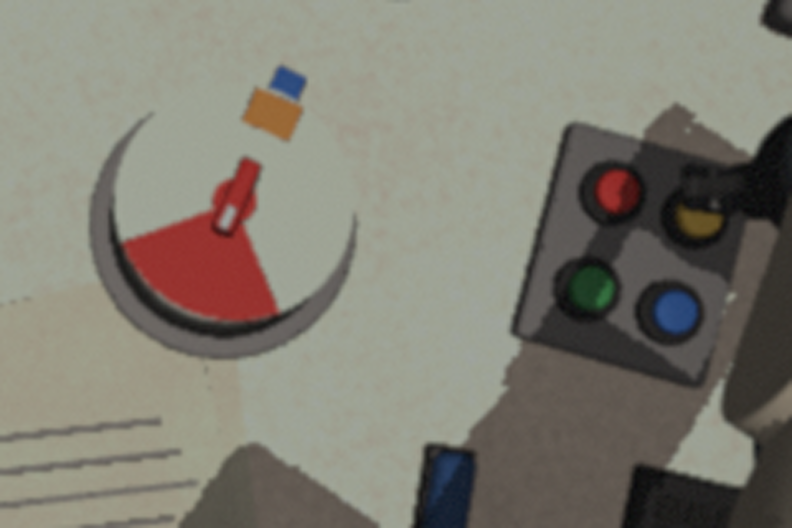

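View pics/w7.png

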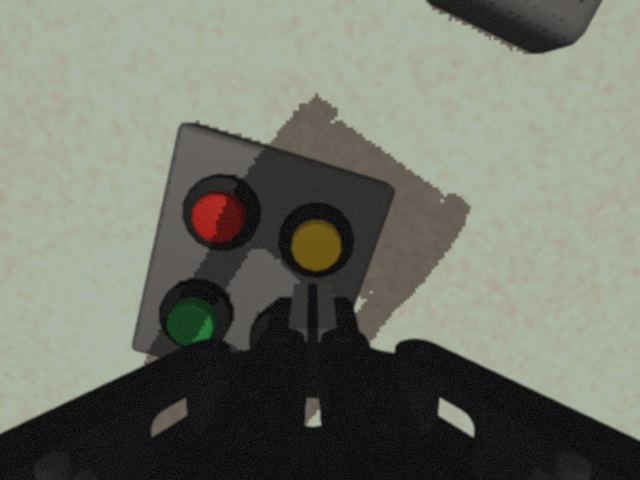

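```bash
python3 - <<'E'
from h import *
K=dict(yellow=(.5501,-.3749),blue=(.488,-.3573),green=(.5037,-.3001))
for n,(u,v) in dict(yellow=(316,244),red=(217,217),green=(190,321)).items(): print(n,p2w('w7',u,v,.046).round(4))
P=lambda x,y,z:p2w('t7',285+x/3.3,170+y/3.3,z)[:2]
ang=lambda v:np.degrees(np.arctan2(v[1],v[0])).round(1)
print('tab',ang(P(273,114,.17)-AXC),'ptr',ang(P(289,82,.016)-AXC),'blade',ang(P(124,241,.175)-AXC),ang(P(279,314,.175)-AXC),'bar',ang(P(250,160,.211)-P(226,233,.211)))
for n,p in dict(yellow=(495/1,0),).items(): pass
for n,(x,y) in dict(red=(616,191),green=(591,288),blue=(676,312),yellow=(698,216)).items(): print('top',n,P(x,y,.046).round(4))
E
```

```text
yellow [ 0.5522 -0.3766  0.046 ]
red [ 0.5671 -0.3238  0.046 ]
green [ 0.5064 -0.3049  0.046 ]
tab -24.5 ptr -25.6 blade 109.0 -159.6 bar -19.1
top red [ 0.5662 -0.3211]
top green [ 0.5031 -0.3024]
top blue [ 0.4868 -0.3569]
top yellow [ 0.5491 -0.3738]
```

```bash
python3 - <<'E'
from h import *
for n,q in dict(yellow=(.551,-.3755),blue=(.488,-.357),green=(.5045,-.3025)).items():
    bot.reach([*q,.12],ori(-90)); bot.servo_line([*q,.068],ori(-90)); z=.068
    while z>.052:
        z-=.001; bot.servo_line([*q,z],ori(-90),velocity=.03); o=get_obs()
        if o['wrist_force'][2]>12: break
    bot.dwell(.15); st(n,'z%.3f'%z); bot.servo_line([*q,.12],ori(-90))
bot.reach([.40,-.10,.35],ori(-90)); bot.reach([.45,.30,.25],ori(30)); bot.dwell(.3); st(); snap('top','t8',(285,170,525,330),3.3)
E
```

```text
73.94 p [ 0.5511 -0.3756  0.057 ] f [-1.2  1.  12.8] m [ 0.24  0.34 -0.01] w 0.0001 yellow z0.056
78.53 p [ 0.4881 -0.3572  0.0569] f [-1.7  1.2 13.9] m [0.24 0.38 0.02] w 0.0002 blue z0.056
83.1 p [ 0.5046 -0.3026  0.0569] f [-1.6  1.7 14.4] m [ 0.23  0.42 -0.  ] w -0.0004 green z0.056
86.74 p [0.4503 0.2995 0.2503] f [-0.5  0.2 -0.4] m [-0.01  0.02  0.06] w 0.0
```

View pics/t8.png

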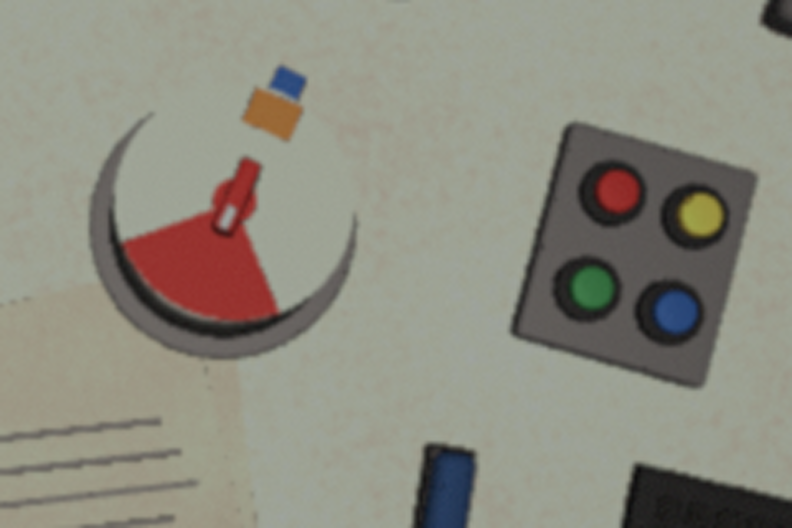

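```bash
python3 -c "
from h import *
hand_in(); st()"
```

```text
the job is handed in; nothing more can be done
the job is handed in; nothing more can be done
```

The job is done and handed in at about 87 s of robot time, of the 210 s allowed. No verdict is reported.

- **Shutter and tubes:** I pressed the jar down with 16–20 N and turned the shutter open. All four tubes present (black, orange, yellow, green) went in through the opening; there was no blue one. A side picture with the shutter nearly closed showed them stacked upright inside the jar. I have no later picture of them through the jar wall.
- **Closing:** I pressed down again and turned the shutter closed. A second turn to reach the closed end dragged the jar round about 14°, with almost no torque reading. The top picture still showed the blade over the opening: its middle was opposite the label to within about 1°.
- **Label:** I turned the unpressed jar by the knob. The label tab measured -24.5° against -25.6° for the pointer, well inside the 13° allowed.
- **Keys:** Yellow, blue and green were each pushed to the bottom in that order, about 6 mm down at 13–14 N. The last picture showed all four keys clear of the gripper, with the label and shutter unchanged. The red key was never touched.
- **One reading that differed:** The knob bar measured 4–6° away from the label direction, both after closing and at the end. This is within the accuracy of my pixel readings, and within the 0.15 rad (8.6°) closed limit even if real.

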